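# Pin the handle of a sample carrier and hold the loose gilt ball up over the photo pad

## Task

Take the red-knobbed locking pin out of its wooden stand and drop it through the steel bridge of the carrier and the tongue of the black handle beneath, until its flange rests on the bridge, and let go of it. Only then lift the carrier by its black handle, with the loose gilt ball staying in its shallow pocket, and carry it level over the grey photo pad. Finish holding it there by the handle, still and level, centred over the pad with its underside about 12 cm above the table top; do not put it down, and leave the other things on the table where they are.

Things in the scene. Friction and masses are not known exactly. Their poses are not given: they have to be found in the camera images.
- carrier: Loose sample carrier, 150 x 144 mm (x, y), 0.34 kg; origin at the centre of its underside, z up. Two wooden wings (|x| 25 to 75, top z = 12 mm), each with a round pocket 39 mm wide, 3 mm deep; the ball lies in that at +x. Between them a metal T-slot along y (top z = 23.5) holds the handle's tongue; a dark steel bridge (50 mm in x, y -70 to -26, top z = 33) over its -y end has the pin hole.
- pocket (a point): Centre of the floor of the pocket that holds the ball, on the carrier at (50, 0, 9) mm; the rim is 3 mm higher.
- bridge_hole (a point): Centre of the mouth of the vertical 13 mm through hole in the carrier's bridge, at (0, -50, 33) mm in the carrier's frame; 15.5 mm deep through the bridge, with the hole of the handle's tongue right below.
- handle: Loose handle, 0.09 kg, its tongue (34 x 82 x 10 mm, y -65 to 17) home in the carrier's T-slot with 1.5 mm play; unpinned it slides out toward +y. Axes as the carrier's; origin on the post's axis at the tongue's underside, 6 mm above the carrier's underside, over its centre. Black grip on a post: 18 mm thick in x, 38 mm in y, z 45 to 95 mm. Take it by closing along x.
- tongue_hole (a point): Centre of the lower end of the vertical 13 mm through hole in the handle's tongue, at (0, -50, 0) mm in the handle's frame.
- grip (a point): Point in the black grip to hold, at (0, 0, 72) mm in the handle's frame, 78 mm above the carrier's underside; the grip ends 23 mm higher.
- pin: Loose pin, 71 mm, 0.03 kg, upright in the stand; origin at the lower tip, z up. Steel shank 8 mm diameter, tapered tip; flange 22 mm diameter, z 25 to 29 mm; red knob 14 mm diameter, z 29 to 71 mm. Seated, its tip is 8 mm and its knob's top 79 mm above the carrier's underside, 50 mm from the handle's post: hold the knob by closing along the carrier's x.
- pin_seat (a point): Centre of the flange's underside on the pin, 25 mm above its tip.
- pin_knob (a point): Point on the pin's axis in the red knob to hold, 52 mm above its tip; the knob ends 19 mm higher.
- pin_stand: Fixed dark wooden block 56 x 56 x 35 mm in which the pin starts, tip 10 mm above the table, flange on the block's top; origin at the centre of its underside.
- ball_center (a point): Centre of the loose gilt ball, 24 mm diameter, about 0.02 kg, which can roll about in the carrier's pocket at +x.
- photo_pad: Fixed flat grey pad 170 x 170 x 4 mm with a thin white border and centre cross; origin at the centre of its underside, on the table.
- watch_loupe: Black loupe, 36 mm wide, 39 mm high, standing on the table; leave alone.
- cotton_pot: Grey pot of cotton, 66 mm wide, 69 mm high; leave alone.
- weight: Dark green covered weight with a brass knob, 30 x 50 x 47 mm; leave alone.
- green_jar: Green jar with a black cap, 41 mm wide, 52 mm high; leave alone.
- spool: Spool of thread, 29 mm wide, 40 mm high; leave alone.
- eraser: Blue and white eraser, 22 x 46 x 12 mm; leave alone.
There are look-alikes about, which are no part of the job. Of the things like the carrier, leave any that is green; of the rest the larger one is meant.

How it is judged:
By the outcome, as a careful person would: the job done as asked, in the order asked, and still so for the second after the job is handed in, while the arm keeps its last pose, push and grip.
It also fails if it takes over 59 s, if anything falls off the work surface, if the arm or the gripper's body presses on something with over 40 N, if the wrist force passes 120 N, or if a joint passes its speed limit or range.

## Robot

A 6-joint arm with a two-finger parallel gripper is mounted at the origin on a cart in front of the work surface, level with it; the furniture and walls round the work are solid. World frame = base frame: x ahead of the robot, y to its left, z up, the work surface at z = 0. Lengths are in m, angles in rad, forces in N, time in s.
With the tool pointing down it reaches from about 0.3 to 0.85 m from the base axis. Payload 4.2 kg.
Tool frame: the origin (TCP) lies midway between the tips of the shut fingers; the grasp point (between the pads) lies 19 mm behind it; z points along the fingers, y is the direction in which the jaws open and shut (so a half turn about z gives the same grasp; the last joint's range is limited). The gripper opens to 91 mm and grips with 3 to 60 N. Pads are 32 mm wide; open, the fingers measure 118 mm over their backs; the gripper's body (76 mm by 178 mm) begins 60 mm behind the grasp point.
Start: joints at [1.196, 0.32, 1.565, -0, 1.257, -0.02], TCP at [0.2, 0.539, 0.214] pointing down, gripper open.
Joint ranges: [-3.11, 3.11], [-0.84, 2.01], [0.21, 2.61], [-1.34, 4.49], [0.05, 2.63], [-2.56, 2.56]. Speed limits (rad/s): [2.57, 2.57, 3.14, 3.14, 3.14, 3.14].

## Interface

Orientations are given as a unit quaternion [x, y, z, w].
In Python, from bench import manip, kin, read_camera, ticket gives the robot as it stands. Calls block until the motion is done:
- manip.goto(position, orientation): joint-space move of the TCP to a pose.
- manip.move_straight(position, max_speed=0.15, orientation=None, f_stop=None): straight line of the TCP; orientation=None keeps the orientation; max_speed is the mean speed in m/s. With f_stop (N) it stops when the force on the tool has changed by that much, and returns True; else False.
- manip.movej(angles): joint-space move.
- manip.move_gripper(opening, grasp_force=None): finger opening in m; grasp_force is the grip in N (None keeps the last); returns when the fingers have stopped.
- manip.pause(seconds).
- kin.ik(position, orientation): joint angles nearest the present ones, or None.
- manip.get_state(): the state.
- read_camera(name): name is "scene" or "top" or "wrist"; returns a dict with "pixels" (480x640x3 uint8, blue, green, red), "fx", "fy", "cx", "cy" (pixels), "distortion" ([k1, k2, p1, p2, k3] as OpenCV has them; the pictures are not rectified), "T" (4x4, takes a point from camera to world coordinates). Camera axes: x right, y up, looking along -z (the intrinsics and any distortion apply to the point x, -y, -z); pixel columns grow to the right and rows downward; lengths in m; the calibration is good to about 2 mm. A picture is of the moment at which its call begins. There is no depth.
A pose or a line that the arm cannot do raises manip.Unreachable and nothing moves.
- ticket.finish_job(): hands the job in, once; it reports no verdict.
The state is a dict: "time": time; "q": joint angles; "qvel": joint speeds; "effort": joint torques, N m; "tool_pos": TCP position; "orientation": TCP orientation; "contact_force": force on the tool from outside, world axes, zero at the start; "moment": the same for the moment, N m; "opening": finger opening in m.
Only numpy, scipy, OpenCV 4.12 (cv2) and the standard library are available. Lean on these libraries where they do the work, as an engineer would, in place of code of your own. Each camera call takes 0.05 s, during which the arm holds its last target. There are 200 camera calls.

## Working session

There is one attempt and no reset: what is moved stays moved. The work goes in short steps, each a Python script; the robot and the scene stay as the last script left them, time stands still between calls to the robot, and variables do not carry over. Pictures are saved under pics/ and viewed, about 8 in all and at most 12, crops included, and the job is handed in when it is done.

```bash
ls; mkdir -p pics; cat > h.py <<'E'
import numpy as np, cv2
from bench import manip, kin, read_camera, ticket
def shot(n,f=None):
    c=read_camera(n)
    if f: cv2.imwrite('pics/'+f,c['pixels'])
    return c
def K(c): return np.array([[c['fx'],0,c['cx']],[0,c['fy'],c['cy']],[0,0,1.]])
def ray(c,uv):
    p=cv2.undistortPoints(np.array([[uv]],float),K(c),np.array(c['distortion'],float))[0,0]
    T=np.array(c['T']); return T[:3,3],T[:3,:3]@np.array([p[0],-p[1],-1.])
def onz(c,uv,z):
    o,d=ray(c,uv); return o+d*(z-o[2])/d[2]
def proj(c,P):
    T=np.array(c['T']); q=T[:3,:3].T@(np.array(P,float)-T[:3,3]); q=q*[1,-1,-1]
    return cv2.projectPoints(q.reshape(1,1,3),np.zeros(3),np.zeros(3),K(c),np.array(c['distortion'],float))[0][0,0]
def down(a): # tool z down, tool y axis at angle a from world x
    from scipy.spatial.transform import Rotation as R
    y=np.array([np.cos(a),np.sin(a),0]); z=np.array([0,0,-1.]); x=np.cross(y,z)
    return R.from_matrix(np.c_[x,y,z]).as_quat()
E
python3 - <<'E'
from h import *
for n in('top','scene'):
    c=shot(n,n+'0.png'); print(n,np.round(c['T'],3).tolist(),c['fx'],c['distortion'])
print(manip.get_state())
E
```

```text
pics
top [[-0.02, 0.984, -0.178, 0.324], [-1.0, -0.018, 0.013, 0.008], [0.009, 0.179, 0.984, 1.204], [0.0, 0.0, 0.0, 1.0]] 441.73366466588953 [-0.00885216  0.          0.          0.          0.        ]
scene [[-0.438, 0.555, -0.707, -0.629], [-0.899, -0.273, 0.343, 0.558], [-0.003, 0.786, 0.619, 1.121], [0.0, 0.0, 0.0, 1.0]] 496.4666867752153 [-0.13062313  0.          0.          0.          0.        ]
{'time': 0.1, 'q': array([ 1.19599970e+00,  3.20247666e-01,  1.56555418e+00, -2.69940214e-05,
        1.25737544e+00, -2.00086173e-02]), 'qvel': array([ 0.00093554,  0.00032943, -0.00288702, -0.00113367, -0.0017672 ,
        0.00154866]), 'effort': array([ 1.41542590e-03, -4.13329697e+01, -2.32505447e+01,  7.28981663e-02,
        4.21753689e-02, -5.61494505e-05]), 'tool_pos': array([0.19959978, 0.53877185, 0.21319414]), 'orientation': array([ 1.76460913e-01,  9.84307329e-01, -7.79447615e-04, -1.42804826e-04]), 'contact_force': array([ 0.30947025,  0.42263678, -0.63080522]), 'moment': array([ 0.04019373,  0.02114425, -0.01740496]), 'opening': 0.09111379236868268}
```

View pics/top0.png

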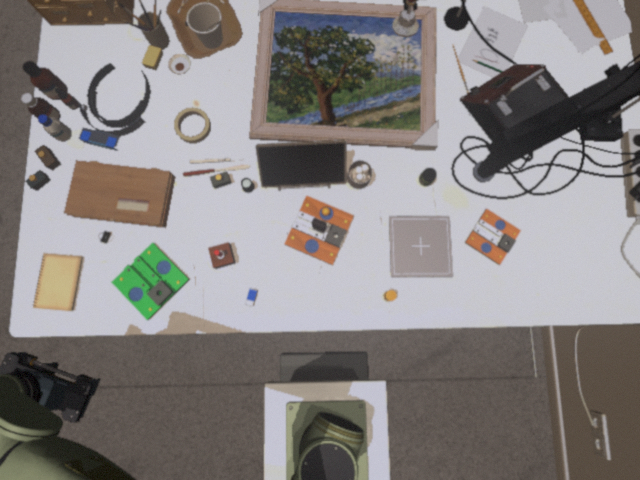

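View pics/scene0.png

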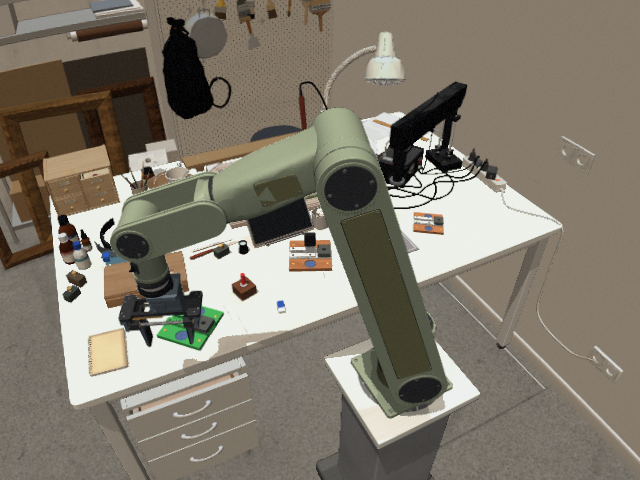

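Top view: the carrier look-alikes are green (150,280), which I leave, large orange (320,230), and small orange (493,236). I choose the large orange one. The pin in its stand is at (221,255), with no other red-knobbed stand seen. The pad is at (421,246). Next is a close crop to check.

```bash
python3 - <<'E'
from h import *
p=cv2.imread('pics/top0.png')
a=cv2.resize(p[185:275,275:365],(540,540),interpolation=cv2.INTER_CUBIC)
b=cv2.resize(p[235:275,200:240],(240,240),interpolation=cv2.INTER_CUBIC)
o=np.zeros((540,790,3),np.uint8);o[:,:540]=a;o[:240,550:]=b
cv2.imwrite('pics/crop1.png',o)
c=shot('top')
for n,uv,z in(('pin',(221,255),.07),('pad',(421,246),.004),('car',(320,230),.012)):print(n,onz(c,uv,z))
g=cv2.cvtColor(p,cv2.COLOR_BGR2HSV)
m=((g[...,0]>5)&(g[...,0]<16)&(g[...,1]>170)&(g[...,2]>120)).astype(np.uint8);m[:,:275]=0;m[:,365:]=0;m[:185]=0;m[275:]=0
r=cv2.minAreaRect(cv2.findNonZero(m)); bx=cv2.boxPoints(r);print(r)
for q in bx: print(q,onz(c,q,.012))
E
```

```text
pin [0.47725239 0.26164644 0.07      ]
pad [ 0.50065317 -0.27267148  0.004     ]
car [0.54913256 0.00463842 0.012     ]Traceback (most recent call last):
  File "<stdin>", line 11, in <module>
cv2.error: OpenCV(4.12.0) /io/opencv/modules/imgproc/src/convhull.cpp:143: error: (-215:Assertion failed) total >= 0 && (depth == CV_32F || depth == CV_32S) in function 'convexHull'
```

View pics/crop1.png

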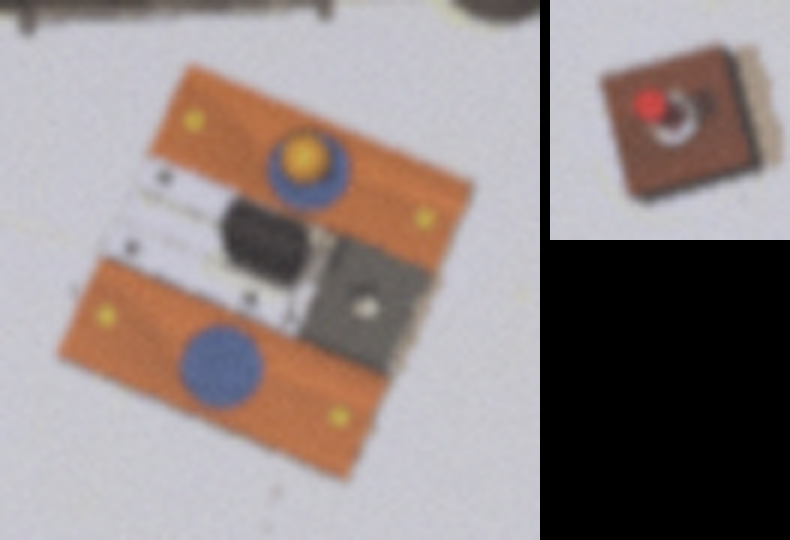

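The crop shows the large orange carrier. The gilt ball is in the upper (+x) pocket, the bridge with its hole is at lower right (-y end), the black handle is in the middle, and the red pin leans nowhere obvious. Carrier corners from the crop give the yaw. Next I go above the pin and above the carrier for close looks.

```bash
python3 - <<'E'
from h import *
c=shot('top')
cr=[(190,65),(472,185),(350,480),(60,355)]
P=np.array([onz(c,(275+(u+.5)/6-.5,185+(v+.5)/6-.5),.012)for u,v in cr])
ctr=P.mean(0); ax=(P[0]+P[1]-P[2]-P[3])[:2]; ay=(P[0]+P[3]-P[1]-P[2])[:2]
yaw=(np.arctan2(ax[1],ax[0])+np.arctan2(ay[1],ay[0])-np.pi/2)/2
print(ctr,yaw,np.linalg.norm(ax)/2,np.linalg.norm(ay)/2,np.arctan2(ax[1],ax[0]))
R=np.array([[np.cos(yaw),-np.sin(yaw)],[np.sin(yaw),np.cos(yaw)]])
hole=ctr[:2]+R@[0,-.05]; print('hole',hole)
# pad mask via centre; keep (.5007,-.2727)
pin=np.array([.472,.262])
best=None
for a in(yaw,yaw+np.pi):
    for nm,p in(('pin',pin),('hole',hole),('pad',(.5007,-.2727))):
        print(a,nm,kin.ik([*p,.12],down(a)))
qa=[a for a in (yaw,yaw+np.pi) if kin.ik([*pin,.2],down(a)) is not None]
a=min(qa,key=lambda a:abs(kin.ik([*pin,.2],down(a))[5])); print(a)
manip.goto([*pin,.2],down(a))
w=shot('wrist','w1.png'); s=manip.get_state(); print(s['tool_pos'],s['time'],np.round(w['T'],3).tolist(),w['fx'])
E
```

```text
[0.55055677 0.00661964 0.012     ] -0.4241429450840346 0.1479978975093997 0.14284763275291112 -0.41873730187901953
hole [ 0.52997978 -0.03894994]
-0.4241429450840346 pin [ 4.85434471e-01  3.43192050e-01  1.78487664e+00 -4.44089210e-16
  1.01352396e+00  9.09577416e-01]
-0.4241429450840346 hole [-9.50036389e-02  3.31119439e-01  1.80390594e+00 -4.44089210e-16
  1.00656727e+00  3.29139306e-01]
-0.4241429450840346 pad [-5.18888475e-01  3.86580667e-01  1.71483579e+00 -4.44089210e-16
  1.04017619e+00 -9.47455299e-02]
2.7174497085057583 pin [ 4.85434471e-01  3.43192050e-01  1.78487664e+00 -4.44089210e-16
  1.01352396e+00 -2.23201524e+00]
2.7174497085057583 hole None
2.7174497085057583 pad None
-0.4241429450840346
[0.47161184 0.2628893  0.2000713 ] 1.7 [[0.911, 0.397, 0.108, 0.502], [-0.412, 0.879, 0.241, 0.331], [0.001, -0.264, 0.965, 0.371], [0.0, 0.0, 0.0, 1.0]] 429.77768639569183
```

View pics/w1.png

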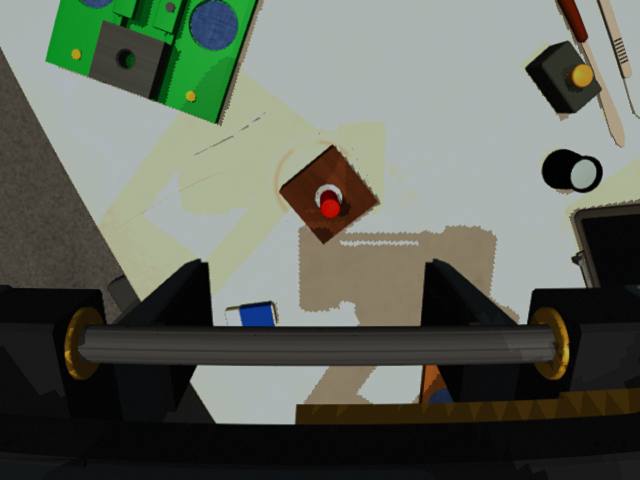

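Wrist view: stand around (330,195), flange at (328,197), red knob at about (330,207) and upright. I compute the pin axis from the red mask, grasp it, then look at the bridge from close by.

```bash
python3 - <<'E'
from h import *
yaw=-.424
def redtop(c,box):
    p=c['pixels'].astype(int); m=((p[...,2]>150)&(p[...,1]<70)&(p[...,0]<70)).astype(np.uint8)
    k=np.zeros_like(m); x0,y0,x1,y1=box; k[y0:y1,x0:x1]=1; m*=k
    return m
w=shot('wrist'); m=redtop(w,(280,150,380,250)); x,y,ww,h=cv2.boundingRect(m); print('red',x,y,ww,h)
# top disc: the largest-row end; centre ~ bottom - radius
r=.007*w['fx']/(w['T'][2][3]-.081); uv=(x+ww/2-.5,y+h-1-r*.96); print(r,uv,'knobtop',onz(w,uv,.081))
p=w['pixels'].astype(int)
mk=((p.min(-1)>140)).astype(np.uint8)
kk=np.zeros_like(mk);kk[180:215,310:350]=1
x2,y2,w2,h2=cv2.boundingRect(mk*kk);print('flange',x2,y2,w2,h2,onz(w,(x2+w2/2-.5,y2+11/1000*w['fx']/.332*.96),.039))
t=shot('top'); m=redtop(t,(205,240,240,270)); mo=cv2.moments(m,True); print('top red',mo['m00'],onz(t,(mo['m10']/mo['m00'],mo['m01']/mo['m00']),.075))
for P in([.4716,.2629,.081],[.4716,.2629,.039]):print(proj(w,P))
E
```

```text
red 321 200 19 18
10.382791457725334 (330.0, np.float64(207.0325202005837)) knobtop [0.48605117 0.27286717 0.081     ]
flange 316 185 26 18 [0.48539935 0.27104404 0.039     ]
top red 22.0 [0.48436272 0.27330844 0.075     ]
[316.78832946 228.21989649]
[316.70600973 215.00690414]
```

Both views agree: pin axis at (0.4855, 0.272), upright. Grasping it now.

```bash
python3 - <<'E'
from h import *
yaw=-.424; q=down(yaw); p=[.4855,.2722]
manip.goto([*p,.14],q); manip.move_gripper(.05)
print(manip.move_straight([*p,.043],.12,f_stop=8))
manip.move_gripper(0.0,20); print(manip.get_state()['opening'])
manip.move_straight([*p,.20],.15)
manip.goto([.515,-.046,.20],q)
s=manip.get_state();print(s['opening'],s['tool_pos'],s['time'],s['contact_force'])
w=shot('wrist','w2.png'); shot('top','t2.png')
for n,P in(('hole',[.530,-.039,.033]),('tip',[*s['tool_pos'][:2],s['tool_pos'][2]-.033])):print(n,proj(w,P))
E
```

```text
False
0.013491036062949994
0.013249022715470446 [ 0.51512721 -0.04515189  0.19987265] 6.9583 [0.58966806 0.83241964 0.04454914]
hole [330.56374495 199.05366154]
tip [317.0667723  270.74948081]
```

View pics/w2.png

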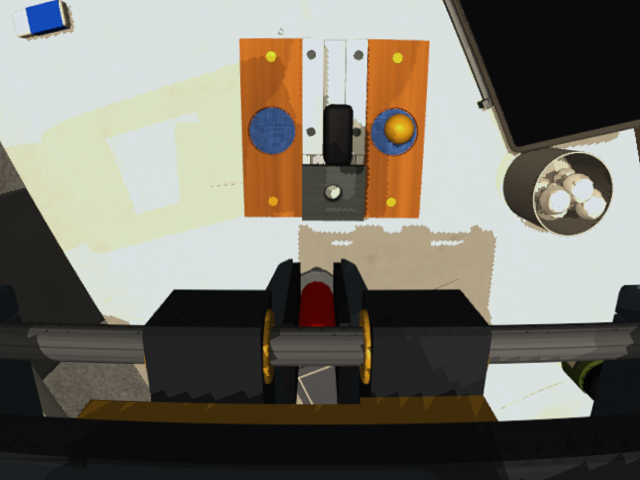

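Wrist view: pin held, red knob at (317,300). Carrier corners are at about (239,39), (429,41), (420,218) and (244,217), and the bridge hole is at (333,192). The ball is in its pocket at (399,129) and the handle is at (338,135). Now computing the hole position.

```bash
python3 - <<'E'
from h import *
from scipy.ndimage import label
w=shot('wrist'); p=w['pixels'].astype(int)
# hole: bright region in dark bridge
m=(p.min(-1)>110); m[:180]=0;m[206:]=0;m[:,:318]=0;m[:,350:]=0
v,u=np.nonzero(m); print('holepix',u.min(),u.max(),v.min(),v.max()); 
cv2.imwrite('pics/hole.png',cv2.resize(w['pixels'][150:225,295:375],(640,600),interpolation=cv2.INTER_CUBIC))
g=cv2.cvtColor(w['pixels'],cv2.COLOR_BGR2HSV)
o=((g[...,0]>4)&(g[...,0]<18)&(g[...,1]>140)&(g[...,2]>90)).astype(np.uint8);o[230:]=0;o[:,:225]=0;o[:,440:]=0
hull=cv2.convexHull(cv2.findNonZero(o)); ap=cv2.approxPolyDP(hull,6,True)[:,0]; print(ap.tolist())
ap=sorted(ap.tolist(),key=lambda t:t[1]); tl,tr=sorted(ap[:2]);bl,br=sorted(ap[-2:])
P=np.array([onz(w,t,.012) for t in(tl,tr,bl,br)])[:,:2]; ctr=P.mean(0)
ax=P[1]+P[3]-P[0]-P[2]; ay=P[0]+P[1]-P[2]-P[3]
print(np.linalg.norm(ax)/2,np.linalg.norm(ay)/2,np.arctan2(ax[1],ax[0]),np.arctan2(ay[1],ay[0])-np.pi/2,ctr)
yaw=np.arctan2(ax[1],ax[0]);print('hole from corners',ctr+.05*np.array([np.sin(yaw),-np.cos(yaw)]), 'direct',onz(w,(333,192),.033))
E
```

```text
holepix 329 339 186 198
[[428, 41], [418, 217], [245, 216], [240, 39]]
0.14826591872406883 0.14258972775359643 -0.42982278102302757 -0.43007830885737186 [0.55366154 0.00805746]
hole from corners [ 0.53282605 -0.03739452] direct [ 0.53413294 -0.03429323  0.033     ]
```

View pics/hole.png

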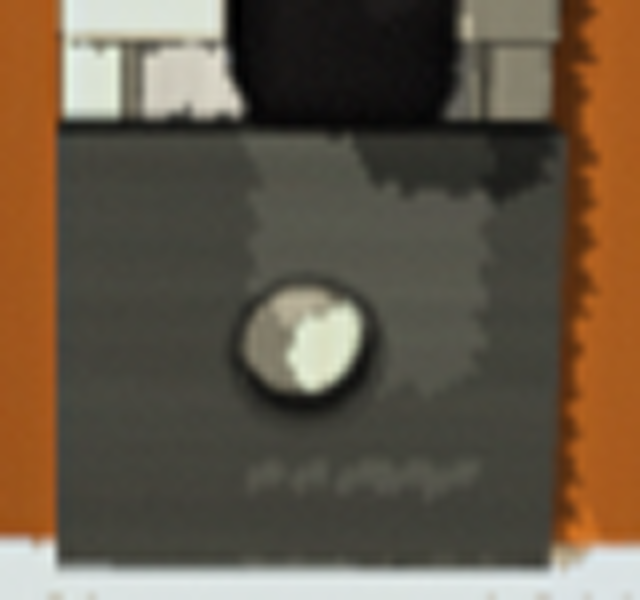

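```bash
python3 - <<'E'
from h import *
w=shot('wrist'); t=shot('top'); yaw=-.43
C=np.array([.55366,.00806]); R=np.array([[np.cos(yaw),-np.sin(yaw)],[np.sin(yaw),np.cos(yaw)]])
def loc(P): return np.round(R.T@(P[:2]-C)*1000,1)
cp=lambda x,y:(295+(x+.5)/8-.5,150+(y+.5)/8-.5)
for n,uv,z in(('hole',cp(306,345),.033),('brBL',cp(60,562),.033),('brBR',cp(550,562),.033),('brTL',cp(60,130),.033),('brTR',cp(562,130),.033),('brBL@0',cp(60,562),.0)):
    print(n,onz(w,uv,z)[:2],loc(onz(w,uv,z)))
cr=lambda x,y:(275+(x+.5)/6-.5,185+(y+.5)/6-.5)
print('top hole',onz(t,cr(366,306),.033)[:2],loc(onz(t,cr(366,306),.033)))
g=t['pixels'];print('cam local',loc(np.array(w['T'])[:3,3]))
print([loc(onz(w,(338,v),.101)) for v in(105,163)])
s=manip.get_state();print(loc(s['tool_pos']),s['time'])
E
```

```text
hole [ 0.5337691  -0.03477734] [ -0.2 -47.2]
brBL [ 0.50225351 -0.04483177] [-24.7 -69.5]
brBR [ 0.54734461 -0.06515642] [ 24.8 -69.2]
brTL [ 0.52041069 -0.00542618] [-24.6 -26.1]
brTR [ 0.56520341 -0.02556132] [ 24.5 -25.7]
brBL@0 [ 0.4980431  -0.05147892] [-25.7 -77.3]
top hole [ 0.52909593 -0.0369682 ] [ -3.6 -51.2]
cam local [-13.9  10.3]
[array([-0.6, 18.2]), array([ -0. , -16.9])]
[-12.9 -64.4] 7.2083
```

```bash
cat >> h.py <<'E'
YAW=-.43; C=np.array([.55366,.00806]); R2=np.array([[np.cos(YAW),-np.sin(YAW)],[np.sin(YAW),np.cos(YAW)]])
def W(x,y): return C+R2@np.array([x,y])/1000
def loc(P): return np.round(R2.T@(np.array(P)[:2]-C)*1000,1)
E
python3 - <<'E'
from h import *
q=down(YAW)
manip.goto([*W(0,-49.5),.13],q)
manip.move_straight([*W(0,-49.5),.078],.1)
s=manip.get_state();print(loc(s['tool_pos']),s['tool_pos'],s['time'])
w=shot('wrist');a=w['pixels'][150:330,200:440]
cv2.imwrite('pics/w3.png',cv2.resize(a,(800,600),interpolation=cv2.INTER_CUBIC))
z=s['tool_pos'][2]
for n,y,zz in(('flange front edge top',11,z-.004),('flange front bottom',11,z-.008),('tip',0,z-.033),('hole',0,0)):
    P=[*(s['tool_pos'][:2]+R2@[0,y/1000]),zz] if n!='hole' else [*W(0,-50),.033]
    u=proj(w,P);print(n,u,(u-[200,150])*[800/240,600/180])
E
```

```text
[  0.8 -49.3] [ 0.53378372 -0.03708585  0.079036  ] 8.2667
flange front edge top [317.1570302  269.85166051] [390.52343399 399.50553503]
flange front bottom [317.11599607 266.7494418 ] [390.38665357 389.16480599]
tip [316.91878451 270.77135394] [389.72928171 402.57117979]
hole [315.40911392 263.56839923] [384.69704641 378.56133076]
```

View pics/w3.png

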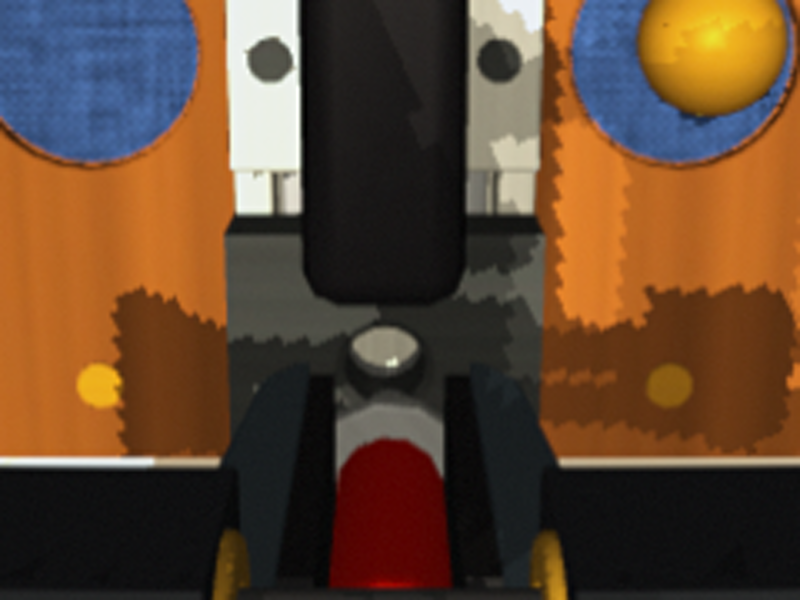

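The crop shows the hole at about (386,358), flange edge at (390,402), bridge front edge at about row 235, and the ball in its pocket. A numerical consistency check follows.

```bash
python3 - <<'E'
from h import *
w=shot('wrist')
f=lambda P:np.round((proj(w,P)-[200,150])*[800/240,600/180]+[1.2,1.2],1)
for x,y,z in((-25,-26,33),(25,-26,33),(0,-50,33),(0,-47,33),(-25,-26,23.5),(-9,-19,101),(9,-19,101),(-25,-72,12),(25,-50,33),(-60,-50,12),(50,-19.5,12)):
    print((x,y,z),f([*W(x,y),z/1000]))
b=lambda u,v,z:loc(onz(w,(200+(u+.5)*.3-.5,150+(v+.5)*.3-.5),z))
print('hole',b(386,358,.033),'brL',b(227,233,.033),'brR',b(545,233,.033),'grip end',b(384,303,.101),'wing edge',b(190,458,.012),'pocketR bottom',b(682,166,.012),'pocketL',b(92,166,.012))
p=cv2.resize(w['pixels'][150:330,200:440],(800,600),interpolation=cv2.INTER_CUBIC)
print(p[300:412:4,386].sum(-1)//3, p[358,330:440:5].sum(-1)//3)
E
```

```text
(-25, -26, 33) [224.2 234.1]
(25, -26, 33) [545.5 233.4]
(0, -50, 33) [385.2 379.9]
(0, -47, 33) [385.2 362.1]
(-25, -26, 23.5) [230.6 220.7]
(-9, -19, 101) [301.8 314.8]
(9, -19, 101) [467.9 314.4]
(-25, -72, 12) [245.3 458.3]
(25, -50, 33) [541.4 379.4]
(-60, -50, 12) [ 42.  340.9]
(50, -19.5, 12) [680.3 167.4]
hole [  0.1 -46.3] brL [-24.6 -25.8] brR [ 24.9 -25.9] grip end [ -0.1 -17.7] wing edge [-34.9 -72. ] pocketR bottom [ 50.3 -19.3] pocketL [-49.5 -19.1]
[ 13  17  32  36  36  32  37 102 139 136 135 135 135 133 132 157 165  83
  70  47  21  19  34  50  56  62  90 117] [ 38  35  29  22  25  54  83 122 138 134 132 135 146 186 128 104  63  40
  17  28  30  36]
```

The carrier pose fits its edges within about 0.5 mm, but the hole looks nearer y=-47 than the nominal -50. The clearance is about 2.5 mm, so I start at -48.5 and feel for it with a low force stop.

```bash
python3 - <<'E'
from h import *
manip.pause(.2); s=manip.get_state(); print(loc(s['tool_pos']),s['tool_pos'][2],s['contact_force'])
x,y=-.4,-48.5
manip.move_straight([*W(x,y),.074],.05)
r=manip.move_straight([*W(x,y),.043],.03,f_stop=3)
s=manip.get_state(); print(r,loc(s['tool_pos']),s['tool_pos'][2],s['contact_force'],s['moment'],s['time'],s['opening'])
E
```

```text
[  0.3 -49.4] 0.07849607456864886 [-0.31029686  0.34194331 -0.32407946]
False [ -0.2 -48.4] 0.043206681077279464 [-0.52578565  0.4943862  -0.6168469 ] [-0.06652599  0.12781956 -0.01551698] 10.0 0.013502340348231306
```

The pin went in without contact to a tip height of 10 mm. Now seating and releasing it.

```bash
python3 - <<'E'
from h import *
x,y=-.4,-48.5; q=down(YAW)
r=manip.move_straight([*W(x,y),.038],.02,f_stop=3)
s=manip.get_state(); print(r,s['tool_pos'][2],s['contact_force'],s['time'])
manip.move_gripper(.045); manip.pause(.2)
manip.move_straight([*W(x,y),.15],.15)
manip.goto([*W(0,-20),.20],q)
w=shot('wrist');print(manip.get_state()['time'])
cv2.imwrite('pics/w4.png',w['pixels'][60:380,120:520])
f=lambda P:np.round(proj(w,P)-[120,60],1)
for n,P in(('knobtop',[0,-50,79]),('flange',[0,-50,37]),('griptop',[0,0,101]),('br',[-25,-26,33])):print(n,f([*W(*P[:2]),P[2]/1000]))
E
```

```text
True 0.04097543027180424 [-0.03209056  0.06433946  3.21881576] 10.2333
12.3583
knobtop [196.6 208.5]
flange [196.5 191. ]
griptop [196.7 146.4]
br [165.6 161.2]
```

View pics/w4.png

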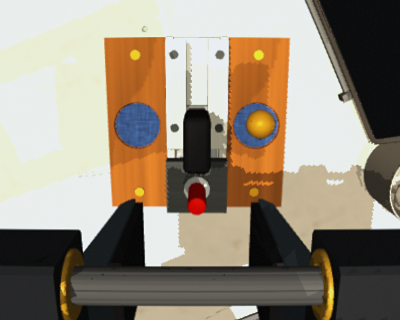

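Flange contact came at TCP z=0.041, as predicted. The view shows the pin seated and upright (knob at (197,205), predicted (197,208)), with the ball in its pocket and the carrier unmoved. Now a quick wrist look at the pad before lifting.

```bash
python3 - <<'E'
from h import *
q=down(YAW); pad=np.array([.504,-.271])
t=pad-R2@np.array([0,.06])
manip.goto([*t,.25],q); w=shot('wrist','w5.png'); s=manip.get_state(); print(s['time'],s['tool_pos'],proj(w,[*pad,.004]))
p=w['pixels'].astype(int); g=cv2.GaussianBlur(w['pixels'],(3,3),0).astype(int)
np.save('w5.npy',w['pixels'])
u,v=proj(w,[*pad,.004]).astype(int); print(p[v-12:v+13:3,u-12:u+13:3].sum(-1)//3, p[v+40,u+40])
E
```

```text
13.6417 [ 0.47932031 -0.32430994  0.24954656] [317.11613301 134.93523857]
[[164 138 220 132 133 133 132 133 133]
 [134 133 211 169 134 133 133 132 132]
 [134 134 153 211 132 134 132 136 206]
 [134 133 133 216 140 146 209 215 181]
 [133 133 131 185 218 217 173 130 131]
 [131 179 217 217 216 131 132 131 131]
 [216 211 135 129 184 209 132 132 131]
 [133 131 132 133 137 218 129 130 132]
 [131 131 132 132 130 207 171 130 130]] [121 126 131]
```

View pics/w5.png

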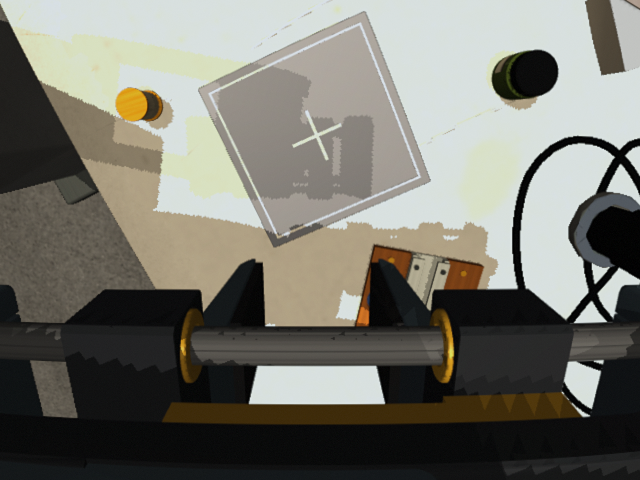

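Pad cross at (316.5,135.5), which puts the pad centre at (0.504, -0.271). Now grasping the handle and lifting gently.

```bash
python3 - <<'E'
from h import *
q=down(YAW)
manip.goto([*W(0,0),.18],q)
print(manip.move_straight([*W(0,0),.059],.1,f_stop=6))
s=manip.get_state();print(loc(s['tool_pos']),s['tool_pos'][2])
manip.move_gripper(0,45); s=manip.get_state();print(s['opening'],s['contact_force'],s['time'])
f0=s['contact_force'][2]
manip.move_straight([*W(0,0),.079],.03)
manip.pause(.2); s=manip.get_state();print(s['contact_force'][2]-f0,s['moment'],s['tool_pos'][2],s['opening'])
manip.move_straight([*W(0,0),.179],.06)
manip.pause(.2); s=manip.get_state();print(s['contact_force'][2]-f0,s['time'])
w=shot('wrist','w6.png');c=shot('scene')
u=proj(c,[*C,.15]).astype(int);print(u)
a=cv2.resize(c['pixels'][u[1]-60:u[1]+60,u[0]-75:u[0]+75],(400,320),interpolation=cv2.INTER_CUBIC)
b=w['pixels'][0:320,120:520]; cv2.imwrite('pics/m6.png',np.hstack([a,b]))
E
```

```text
False
[0.5 0.2] 0.05963198516576623
0.01826332287075504 [0.14398152 0.0751772  1.56370826] 16.85
-5.804935660979917 [-0.05529819  0.07153649  0.02763118] 0.07878270409865622 0.017816776623590297
-5.504025324354696 19.8833
[309 221]
```

View pics/m6.png

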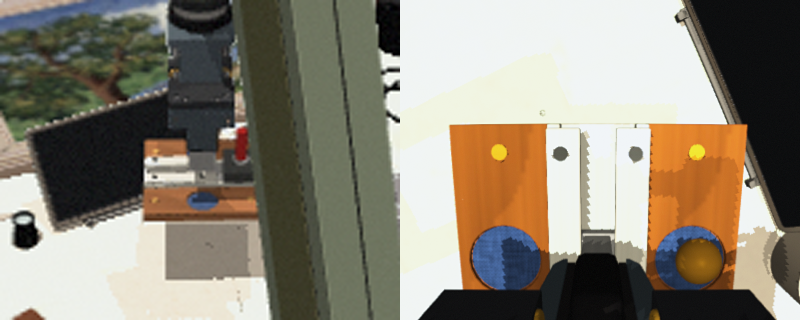

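The carrier is lifted with its pin and handle, and the ball is in its pocket (crop right, (698,260)). Carrying it over the pad, then checking level and centring.

```bash
python3 - <<'E'
from h import *
q=down(YAW); pad=[.504,-.271]
manip.move_straight([*pad,.179],.07); manip.pause(.6)
s=manip.get_state();print(s['tool_pos'],s['time'],s['opening'],s['qvel'].round(4))
w=shot('wrist'); t=shot('top')
for x,y in((-75,72),(75,72)): print('pred corner',proj(w,[*(np.array(pad)+R2@np.array([x,y])/1000),.132])-[120,0])
u=proj(t,[*pad,.15]).astype(int)
a=cv2.resize(t['pixels'][u[1]-60:u[1]+60,u[0]-70:u[0]+70],(400,343),interpolation=cv2.INTER_CUBIC)[:320]
cv2.imwrite('pics/m7.png',np.hstack([a,w['pixels'][:320,120:520]]))
g=cv2.cvtColor(w['pixels'],cv2.COLOR_BGR2HSV)
o=((g[...,0]>4)&(g[...,0]<18)&(g[...,1]>140)&(g[...,2]>90)).astype(np.uint8);o[280:]=0;o[:100]=0;o[:,:160]=0;o[:,480:]=0
h=cv2.approxPolyDP(cv2.convexHull(cv2.findNonZero(o)),5,True)[:,0];print((h-[120,0]).tolist())
E
```

```text
[ 0.50400196 -0.27102345  0.17898929] 24.7833 0.017989805397557585 [ 0.0007  0.0008 -0.0005  0.0006  0.0006  0.0002]
pred corner [ 46.47510831 124.63988983]
pred corner [347.13945131 124.23251389]
[[346, 126], [333, 279], [62, 279], [50, 125]]
```

View pics/m7.png

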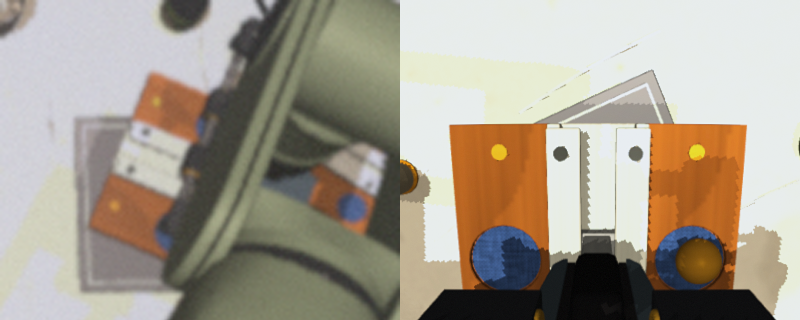

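The carrier is level, centred and still: its corners are within about 1–4 px of prediction and the ball is in its pocket. Handing in.

```bash
python3 -c "
from h import *
s=manip.get_state();print(s['time'],s['tool_pos'],abs(s['qvel']).max());ticket.finish_job()"
```

```text
24.8833 [ 0.50399183 -0.27100418  0.17899261] 0.0014192399863326617
the job is handed in; nothing more can be done
```

I put the pin through the bridge and the handle's tongue and let go of it. Then I lifted the larger orange carrier by its black handle and handed in at 24.9 s, holding it still over the grey photo pad.

- **Pin:** it went down with no contact until the flange touched at a tool height of 41 mm, the expected height for a seated flange. A look after release showed it upright and seated.
- **Final hold:** the tool is at (0.504, -0.271), my measured pad centre, and 0.179 m high, so the carrier's underside should be about 12 cm above the table. The arm was still.
- **Level:** the two visible carrier corners sat within about 1–4 px of where a level carrier would put them. The top view was partly blocked by the arm, so I could not check the far end directly.
- **Ball:** it was in its pocket in the last picture.
- **Height check:** the carrier looked about 1.5% narrower than predicted in the wrist picture. That could mean it hangs up to 3 mm lower, though my outline measured about 1% small earlier too.
- **What disagreed:** the bridge hole looked about 3 mm nearer the handle in the pictures than its stated position. I aimed between the two and felt for it, and the pin still dropped in freely. The top and wrist cameras also differed by about 3 mm on the carrier's position, and I relied on the wrist one.

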